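Build up the kiln hearth: three equal posts, then the shelf

TASK

Get the little kiln ready for its second layer. Pick out the three posts that are of the same height and stand one on each of the three round bare marks on the hearth; then lay the loose kiln shelf flat on top of all three, centred over the hearth and lengthwise with it. Leave the two posts of other heights where they stand.

Things in the scene. Friction and masses are not known exactly. Their poses are not given: they have to be found in the camera images.
- hearth: Kiln floor, hood off: grey steel pan of firebrick washed white, fixed; 100 mm (x) by 150 mm (y), flat top 40 mm over its origin (centre of its underside, on the bench). Nearer the middle or nearer the right wall, yaw within 0.2 rad. Three brown round bare marks 22 mm across, no recess; centres in its frame, x, y in mm: (-12, 38), (-12, -38), (13, 0). Any equal post may go on any mark.
- kiln_shelf: Loose tan ceramic slab, white on top: 50 mm (x) by 112 mm (y) by 10 mm thick, 0.10 to 0.17 kg, flat on the bench beside the hearth, yaw within 0.3 rad. Origin: centre of its underside, y along its length. Lift it by its long edges, across 50 mm, at the middle; a lump of glass 10 mm high lies beside it, near one end of its far edge.
- post_1: Kiln post: plain cream round ceramic pillar with a small blind hole in its top, 20 mm in diameter, 40 mm tall, standing upright on the bench at the start. Origin at the centre of its underside, z up its axis; its yaw means nothing. One of the three equal ones.
- post_2: Kiln post: plain cream round ceramic pillar with a small blind hole in its top, 20 mm in diameter, 40 mm tall, standing upright on the bench at the start. Origin at the centre of its underside, z up its axis; its yaw means nothing. One of the three equal ones.
- post_3: Kiln post: plain cream round ceramic pillar with a small blind hole in its top, 20 mm in diameter, 40 mm tall, standing upright on the bench at the start. Origin at the centre of its underside, z up its axis; its yaw means nothing. One of the three equal ones.
- post_4: Kiln post: plain cream round ceramic pillar with a small blind hole in its top, 20 mm in diameter, 26 mm tall, standing upright on the bench at the start. Origin at the centre of its underside, z up its axis; its yaw means nothing. An odd one: not for this job.
- post_5: Kiln post: plain cream round ceramic pillar with a small blind hole in its top, 20 mm in diameter, 56 mm tall, standing upright on the bench at the start. Origin at the centre of its underside, z up its axis; its yaw means nothing. An odd one: not for this job.
Not all that is in view belongs to the job. What is shaped like the post_3 but red is not meant.

How it is judged (in metres and radians):
On the way:
1. the three equal posts stand upright on the three marks, let go (((x of post_1 in the frame of hearth between -0.021 and -0.003 m and y of post_1 in the frame of hearth between 0.029 and 0.047 m) or (x of post_2 in the frame of hearth between -0.021 and -0.003 m and y of post_2 in the frame of hearth between 0.029 and 0.047 m) or (x of post_3 in the frame of hearth between -0.021 and -0.003 m and y of post_3 in the frame of hearth between 0.029 and 0.047 m)) and ((x of post_1 in the frame of hearth between -0.021 and -0.003 m and y of post_1 in the frame of hearth between -0.047 and -0.029 m) or (x of post_2 in the frame of hearth between -0.021 and -0.003 m and y of post_2 in the frame of hearth between -0.047 and -0.029 m) or (x of post_3 in the frame of hearth between -0.021 and -0.003 m and y of post_3 in the frame of hearth between -0.047 and -0.029 m)) and ((x of post_1 in the frame of hearth between 0.004 and 0.022 m and y of post_1 in the frame of hearth between -0.009 and 0.009 m) or (x of post_2 in the frame of hearth between 0.004 and 0.022 m and y of post_2 in the frame of hearth between -0.009 and 0.009 m) or (x of post_3 in the frame of hearth between 0.004 and 0.022 m and y of post_3 in the frame of hearth between -0.009 and 0.009 m)) and angle between each of post_1, post_2, post_3's own z axis and vertical below 0.06 rad and height (world z) of post_1 between 0.037 and 0.044 m and height (world z) of post_2 between 0.037 and 0.044 m and height (world z) of post_3 between 0.037 and 0.044 m and contact force between the fingers and post_1 below 0.1 N and contact force between the fingers and post_2 below 0.1 N and contact force between the fingers and post_3 below 0.1 N), for 0.2 s.
At the end, for the whole second after the job is handed in: A 40 mm post upright on each mark, within 9 mm along each side; the shelf level on all three (tilt under 0.05 rad, height within 4 mm), centred within 9 mm across and 12 mm along, lengthwise with the hearth within 0.15 rad; all released and still; odd posts left within 20 mm (all of step 1 and x of kiln_shelf in the frame of hearth between -0.009 and 0.009 m and y of kiln_shelf in the frame of hearth between -0.012 and 0.012 m and angle between the y axis of kiln_shelf and the y axis of hearth, either way round below 0.15 rad and angle between kiln_shelf's own z axis and vertical below 0.05 rad and height (world z) of kiln_shelf between 0.076 and 0.084 m and linear speed of each of post_1, post_2, post_3, kiln_shelf below 0.02 m/s and contact force between the fingers and kiln_shelf below 0.1 N); the robot touches nothing.
It fails at once if an odd post (26 or 56 mm) is moved more than 20 mm or knocked over (distance of any of post_4, post_5 from where it was at the start of the episode above 0.02 m or angle between any of post_4, post_5's own z axis and vertical above 0.5 rad).
It also fails if it takes over 118 s, if anything falls off the work surface, if the arm or the gripper's body presses on something with over 40 N, if the wrist force passes 120 N, or if a joint passes its speed limit or range.

ROBOT

A 7-joint arm with a two-finger parallel gripper is mounted at the origin on the work surface; the furniture and walls round the work are solid. World frame = base frame: x ahead of the robot, y to its left, z up, the work surface at z = 0. Lengths are in m, angles in degrees, forces in N, time in s.
With the tool pointing down it reaches from about 0.425 to 0.875 m from the base axis. Payload 4.7 kg.
Tool frame: the origin (TCP) lies on the centre line of the jaws, within the pads' length; the fingertips stand env.nose_length ahead of it and the grasp point (between the pads) lies 8 mm behind it (env.nose_length is the distance from the TCP to the fingertips, in m); z points along the fingers, y is the direction in which the jaws open and shut (so a half turn about z gives the same grasp; the last joint's range is limited). The gripper opens to 87 mm and grips with 3 to 60 N. Pads are 19 mm wide; open, the fingers measure 117 mm over their backs; the gripper's body (75 mm by 190 mm) begins 51 mm behind the grasp point.
Start: joints at [-75.51, 18.392, -4.016, 83.108, 1.295, 78.541, -3.26], TCP at [0.154, 0.632, 0.234] pointing down, gripper open.
Joint ranges: [-163.93, 163.93], [-17.29, 119.83], [-79.2, 71.16], [3.27, 140.29], [-89.18, 269.18], [5.43, 117.66], [-154.24, 154.24]. Speed limits (degrees/s): [147.25, 147.25, 180, 180, 180, 180, 180].

INTERFACE

Orientations are given as [roll, pitch, yaw] about the fixed x, y, z axes, in that order (R = Rz(yaw) Ry(pitch) Rx(roll)).
In Python, from rig import observe, snapshot, camera_info, env, spot_in gives the robot as it stands.
- The arm moves only by the tool drive_tool, never from a script. Its argument "plan" is a list of rows, each a list of 7 numbers: the shift along the tool's x, y, z in m, then the turn, a rotation vector about the tool's x, y, z in rad, then the finger opening in m, from 0 to 0.087. In form: [[tx, ty, tz, wx, wy, wz, grip], ...]. A call has 1 to 8 rows; each row shifts and turns the commanded pose from where the row before left it, along the tool's axes as they then stand; what a row does not reach is not made up. A row lasts 1/12 s, in which the tool goes at most 41.7 mm and 7.16 degrees, less where a joint would pass 70% of its speed; a pose out of reach is approached as far as the arm can. A call with a gripper value outside its range is refused whole. The fingers move at their own pace and stop on an object; "newtons" is the grip in N (left out, the last holds). Time passes only in rows, so rows that do not move let the fingers close. It gives the time, the measured TCP pose, the force and the opening at its end, in the units of the state.
- observe(): the state, without advancing time (a new reading comes with each control period).
- snapshot(name): name is "side" or "top"; returns (picture, depth): 384x512x3 uint8, red, green, blue; 384x512 float32, m along the optical axis (not along the pixel's ray), 0 where there is no reading.
- camera_info(name): a dict with "fx", "fy", "cx", "cy" (pixels), "D" ([k1, k2, p1, p2, k3] as OpenCV has them; the pictures are not rectified), "pose" (4x4, takes a point from camera to world coordinates). Camera axes: x right, y up, looking along -z (the intrinsics and any distortion apply to the point x, -y, -z); pixel columns grow to the right and rows downward; lengths in m; the calibration is good to about 2 mm. A picture is of the moment at which its call begins. camera_info takes no time and is no camera call.
- env.hand_in(): hands the job in, once; it reports no verdict.
Trained networks look in the newest picture that a camera, given by its name, has taken for a name from the list of things; names that differ only in an ending like _2 or _b are one class to them, and where a whole thing is asked for, a point or a joint stands for the part that bears it (a point fixed in the world has none). Each returns a list of dicts, best first, with "score" (0 to 1); they miss things now and then, are a little off and sometimes report something else, mostly with a low value. They report only what shows in the picture. A call takes as long as a camera call. They do not tell look-alikes from the thing itself.
- spot_in(label, camera): "centre" ([column, row] in pixels, amid what is visible of it).
The state is a dict: "time_s": time; "joint_pos": joint angles; "joint_velocities": joint speeds; "joint_efforts": joint torques, N m; "position": TCP position; "eef_rot": TCP orientation; "wrist_force": force on the tool from outside, world axes, zero at the start; "ft_torque": the same for the moment, N m; "finger_gap": opening from 0.0 (shut) to 1.0 (fully open).
Only numpy, scipy, OpenCV 4.12 (cv2) and the standard library are available. Lean on these libraries where they do the work, as an engineer would, in place of code of your own. Each camera call takes 0.05 s, during which the arm holds its last target. There are 200 camera calls.

## Working session

There is one attempt and no reset: what is moved stays moved. The work goes in short steps, Python scripts to look and compute and a tool call to move; the robot and the scene stay as the last step left them, time stands still between calls to the robot, and variables do not carry over. Pictures are saved under pics/ and viewed, about 12 in all and at most 16, crops included, and the job is handed in when it is done.

Besides the shell and the picture viewer there is one more tool, called after "Emit:" by a JSON object that holds its "api" and its "payload". drive_tool: Moves the arm, as the interface text tells. Its arguments: {"type":"object","properties":{"plan":{"type":"array"},"newtons":{"type":"number"}},"required":["plan"]}

```bash
mkdir -p pics; cat > h.py <<'E'
import numpy as np, cv2
from rig import observe, snapshot, camera_info, env, spot_in
def cloud(name, depth):
    c=camera_info(name); K=np.array([[c['fx'],0,c['cx']],[0,c['fy'],c['cy']],[0,0,1.]])
    h,w=depth.shape; u,v=np.meshgrid(np.arange(w),np.arange(h))
    p=cv2.undistortPoints(np.stack([u,v],-1).reshape(-1,1,2).astype(float),K,np.array(c['D'],float)).reshape(h,w,2)
    P=np.stack([p[...,0]*depth,-p[...,1]*depth,-depth],-1)
    T=np.array(c['pose']); W=P@T[:3,:3].T+T[:3,3]; W[depth==0]=np.nan; return W
def save(n,im): cv2.imwrite('pics/'+n+'.png',cv2.cvtColor(im,cv2.COLOR_RGB2BGR))
E
python3 - <<'E'
from h import *
ims=[]
for n in ('top','side'):
    im,d=snapshot(n); ims.append(im); W=cloud(n,d); np.savez(n,im=im,d=d,W=W)
    for l in ('hearth','kiln_shelf','post_1'):
        for r in spot_in(l,n):
            u,v=map(int,np.round(r['centre'])); print(n,l,round(r['score'],2),(u,v),np.round(W[v,u],3))
    save(n,im)
print(observe(), env.nose_length)
E
```

```text
top hearth 0.76 (207, 151) [ 0.507 -0.109  0.04 ]
top kiln_shelf 0.78 (299, 170) [ 0.476 -0.276  0.008]
top post_1 0.65 (250, 220) [ 0.383 -0.185  0.029]
top post_1 0.59 (218, 211) [ 0.401 -0.127  0.017]
top post_1 0.5 (282, 236) [ 0.354 -0.241  0.028]
top post_1 0.46 (184, 205) [ 0.409 -0.071  0.058]
top post_1 0.46 (336, 231) [ 0.361 -0.337  0.031]
side hearth 0.96 (181, 210) [ 0.504 -0.1    0.042]
side kiln_shelf 0.62 (244, 167) [ 0.471 -0.274  0.011]
side post_1 0.78 (211, 250) [ 0.407 -0.058  0.043]
side post_1 0.7 (316, 187) [ 0.313 -0.292  0.028]
side post_1 0.49 (261, 207) [ 0.38  -0.186  0.039]
side post_1 0.48 (286, 199) [ 0.35  -0.232  0.032]
{'time_s': 0.4, 'joint_pos': array([-75.51050749,  18.40161204,  -4.01641053,  83.11848403,
         1.2956612 ,  78.54157437,  -3.25991246]), 'joint_velocities': array([-0.0676613 , -0.07495169, -0.02329581,  0.02620671, -0.03648974,
       -0.04265039, -0.04472609]), 'joint_efforts': array([-9.21024912e-05, -4.90453291e+01, -4.02428163e-01, -3.12296319e+01,
       -6.35864516e-02,  3.62038531e-02,  6.66682718e-05]), 'position': array([0.15375583, 0.63147611, 0.23338076]), 'eef_rot': array([-1.7998352e+02,  3.7530822e-03,  1.6632006e+02]), 'wrist_force': array([-0.43208188,  0.2800537 ,  0.2950689 ]), 'ft_torque': array([-0.00385185, -0.03113103, -0.02819097]), 'finger_gap': 0.9977901300087172} 0.011
```

View pics/top.png

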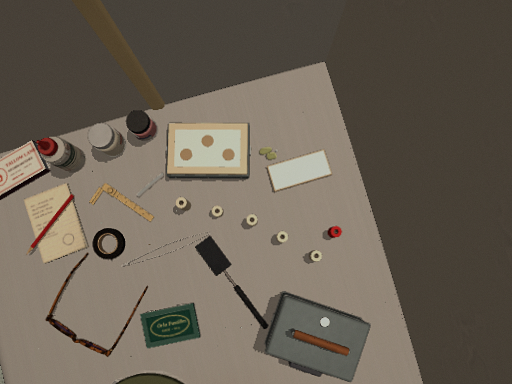

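View pics/side.png

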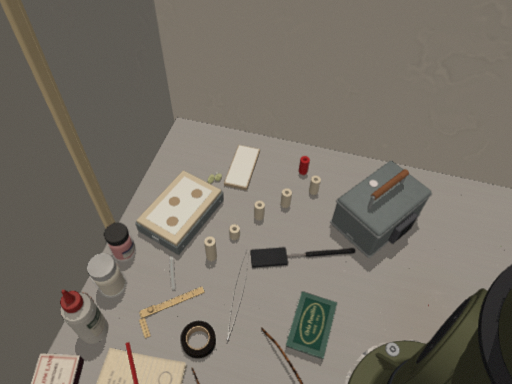

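```bash
cat > meas.py <<'E'
from h import *
def posts(W,seeds,zmin=0.02):
    P=W.reshape(-1,3); P=P[~np.isnan(P[:,0])]; out=[]
    for s in seeds:
        q=P[(np.hypot(P[:,0]-s[0],P[:,1]-s[1])<.022)&(P[:,2]>.012)]
        zt=np.percentile(q[:,2],95); t=q[q[:,2]>zt-.004]
        (c,r)=cv2.minEnclosingCircle(t[:,:2].astype(np.float32)); out.append((np.round(t[:,:2].mean(0),4),np.round(c,4),round(r,4),round(zt,4),len(t)))
    return out
def marks(W,im):
    hsv=cv2.cvtColor(im,cv2.COLOR_RGB2HSV); 
    m=((np.abs(W[...,2]-.04)<.008)&(hsv[...,1]>75)&(hsv[...,2]<190)&(W[...,0]>.42)&(W[...,0]<.6)&(W[...,1]<0)&(W[...,1]>-.2)).astype(np.uint8)
    n,l,s,c=cv2.connectedComponentsWithStats(m)
    return [(s[i,4],np.round(c[i]),np.round(W[l==i].mean(0),4)) for i in range(1,n) if s[i,4]>30]
E
python3 - <<'E'
from meas import *
seeds=[(.407,-.065),(.397,-.127),(.38,-.187),(.35,-.238),(.313,-.293)]
for n in ('top','side'):
    z=np.load(n+'.npz'); W=z['W']; im=z['im']; print(n)
    for r in posts(W,seeds): print(*r)
    for r in marks(W,im): print(*r)
    P=W.reshape(-1,3)
    for lab,(x0,x1,y0,y1,z0,z1) in dict(hearth=(.4,.62,-.22,0,.035,.047),shelf=(.42,.54,-.36,-.225,.006,.015)).items():
        k=(P[:,0]>x0)&(P[:,0]<x1)&(P[:,1]>y0)&(P[:,1]<y1)&(P[:,2]>z0)&(P[:,2]<z1)
        if lab=='shelf': k&=(im.reshape(-1,3).min(1)>(130 if n=='top' else 120))
        q=P[k]
        m=np.zeros(W.shape[:2],np.uint8); m.flat[k.nonzero()[0]]=1
        nn,l,s,_=cv2.connectedComponentsWithStats(m); i=1+s[1:,4].argmax(); q=W[l==i]
        print(lab,len(q),cv2.minAreaRect((q[:,:2]*1000).astype(np.float32)),q.mean(0).round(4))
E
```

```text
top
[ 0.4144 -0.065 ] [ 0.4149 -0.065 ] 0.0101 0.0581 75
[ 0.4018 -0.1255] [ 0.4016 -0.1252] 0.0099 0.0276 78
[ 0.3843 -0.1876] [ 0.3845 -0.1876] 0.0099 0.0421 73
[ 0.3538 -0.241 ] [ 0.3537 -0.2414] 0.0099 0.0425 74
[ 0.3198 -0.2988] [ 0.3197 -0.2994] 0.0095 0.0428 67
1181 [203. 148.] [ 0.5123 -0.1022  0.0401]
104 [207. 140.] [ 0.5265 -0.1093  0.0409]
108 [186. 154.] [ 0.5022 -0.0708  0.0412]
102 [228. 154.] [ 0.5006 -0.1469  0.0415]
hearth 4084 ((513.1095581054688, -108.67228698730469), (144.87547302246094, 93.64397430419922), 89.17819213867188) [ 0.5127 -0.1097  0.0405]
shelf 1408 ((476.2591857910156, -276.00909423828125), (46.7952995300293, 108.12377166748047), 16.441909790039062) [ 0.476  -0.2769  0.0107]
side
[ 0.4144 -0.0648] [ 0.4144 -0.0648] 0.0102 0.0571 84
[ 0.4015 -0.1247] [ 0.4014 -0.1246] 0.0102 0.0281 69
[ 0.384  -0.1872] [ 0.3842 -0.1875] 0.0106 0.0419 67
[ 0.3538 -0.2404] [ 0.354  -0.2412] 0.0107 0.0416 61
[ 0.3198 -0.2995] [ 0.3195 -0.2991] 0.0099 0.042 56
60 [196. 193.] [ 0.5019 -0.1479  0.0413]
63 [174. 201.] [ 0.5284 -0.1104  0.0414]
72 [172. 221.] [ 0.5038 -0.0721  0.0412]
hearth 3182 ((513.6430053710938, -108.58232879638672), (146.56578063964844, 95.69702911376953), 89.12108612060547) [ 0.5119 -0.1045  0.0406]
shelf 862 ((478.16082763671875, -277.0634765625), (48.445743560791016, 113.06197357177734), 16.12971305847168) [ 0.477  -0.2762  0.0108]
```

```bash
python3 - <<'E'
from h import *
for n in ('top','side'):
    W=np.load(n+'.npz')['W']; P=W.reshape(-1,3); P=P[~np.isnan(P[:,0])]
    for z0,z1 in ((.1,.2),(.2,.3),(.3,.5),(.5,1.2)):
        q=P[(P[:,2]>z0)&(P[:,2]<z1)&(np.hypot(P[:,0],P[:,1])<1.0)]
        H,xe,ye=np.histogram2d(q[:,0],q[:,1],bins=[np.arange(-.2,1.01,.1),np.arange(-1,1.01,.1)])
        print(n,z0,[(round(xe[i],1),round(ye[j],1),int(H[i,j])) for i,j in zip(*np.nonzero(H>4))])
print(np.load('top.npz')['W'][40:100:20,100:150:12].round(2))
E
```

```text
top 0.1 [(np.float64(0.1), np.float64(-0.6), 49), (np.float64(0.1), np.float64(-0.5), 1051), (np.float64(0.1), np.float64(-0.4), 218), (np.float64(0.1), np.float64(-0.3), 252), (np.float64(0.2), np.float64(-0.5), 1410), (np.float64(0.2), np.float64(-0.3), 38), (np.float64(0.3), np.float64(-0.5), 1393), (np.float64(0.4), np.float64(-0.5), 1226), (np.float64(0.4), np.float64(-0.4), 108), (np.float64(0.4), np.float64(0.1), 280), (np.float64(0.5), np.float64(-0.4), 1246), (np.float64(0.5), np.float64(-0.1), 214), (np.float64(0.5), np.float64(-0.0), 1444), (np.float64(0.5), np.float64(0.1), 1804), (np.float64(0.5), np.float64(0.2), 321), (np.float64(0.6), np.float64(-0.4), 1199), (np.float64(0.6), np.float64(-0.3), 1595), (np.float64(0.6), np.float64(-0.2), 1689), (np.float64(0.6), np.float64(-0.1), 1653), (np.float64(0.6), np.float64(-0.0), 113), (np.float64(0.7), np.float64(-0.4), 785), (np.float64(0.7), np.float64(-0.3), 56)]
top 0.2 [(np.float64(0.1), np.float64(-0.5), 1120), (np.float64(0.2), np.float64(-0.5), 2128), (np.float64(0.3), np.float64(-0.5), 2106), (np.float64(0.4), np.flo
[... 3646 characters left out ...]
4(-0.4), 286), (np.float64(0.5), np.float64(-0.1), 859), (np.float64(0.5), np.float64(-0.0), 4218), (np.float64(0.5), np.float64(0.1), 212), (np.float64(0.6), np.float64(-0.3), 655), (np.float64(0.6), np.float64(-0.2), 2424), (np.float64(0.6), np.float64(-0.1), 4228), (np.float64(0.6), np.float64(-0.0), 1333), (np.float64(0.7), np.float64(-0.3), 11)]
side 0.5 []
[[[ 0.6   0.    0.3 ]
  [ 0.6  -0.01  0.3 ]
  [ 0.61 -0.02  0.28]
  [ 0.63 -0.03  0.24]
  [ 0.63 -0.04  0.23]]

 [[ 0.6   0.02  0.25]
  [ 0.6   0.01  0.24]
  [ 0.6  -0.01  0.24]
  [ 0.61 -0.02  0.22]
  [ 0.63 -0.03  0.17]]

 [[ 0.59  0.04  0.19]
  [ 0.6   0.03  0.17]
  [ 0.6   0.01  0.16]
  [ 0.6  -0.01  0.16]
  [ 0.61 -0.02  0.14]]]
```

```bash
python3 - <<'E'
from h import *
P=np.concatenate([np.load(n+'.npz')['W'].reshape(-1,3) for n in ('top','side')]); P=P[~np.isnan(P[:,0])]
print('min wall x per y band (z .12-.5)')
for y in np.arange(-.46,.36,.04):
    r=[]
    for z0,z1 in ((.08,.13),(.13,.2),(.2,.4)):
        q=P[(abs(P[:,1]-y)<.02)&(P[:,2]>z0)&(P[:,2]<z1)&(P[:,0]>.25)]
        r.append((len(q),round(np.percentile(q[:,0],1),3)) if len(q)>10 else None)
    print(round(y,2),r)
print('max wall y(right side) per x band')
for x in np.arange(.2,.7,.05):
    q=P[(abs(P[:,0]-x)<.025)&(P[:,2]>.1)&(P[:,1]<-.35)]; print(round(x,2),len(q),np.percentile(q[:,1],99).round(3) if len(q)>9 else '')
q=P[(P[:,1]>-.35)&(P[:,0]>.4)]; print(q[:,2].max())
E
```

```text
min wall x per y band (z .12-.5)
-0.46 [(1489, np.float64(0.251)), (2525, np.float64(0.251)), (9900, np.float64(0.251))]
-0.42 [(2196, np.float64(0.346)), (3720, np.float64(0.345)), (13633, np.float64(0.345))]
-0.38 [(1998, np.float64(0.496)), (3436, np.float64(0.494)), (10626, np.float64(0.493))]
-0.34 [(1094, np.float64(0.641)), (1867, np.float64(0.642)), (2315, np.float64(0.64))]
-0.3 [(465, np.float64(0.695)), (778, np.float64(0.696)), (698, np.float64(0.695))]
-0.26 [(528, np.float64(0.251)), (817, np.float64(0.685)), (1094, np.float64(0.685))]
-0.22 [(513, np.float64(0.252)), (825, np.float64(0.674)), (1552, np.float64(0.674))]
-0.18 [(526, np.float64(0.663)), (876, np.float64(0.663)), (2110, np.float64(0.663))]
-0.14 [(553, np.float64(0.653)), (898, np.float64(0.652)), (2801, np.float64(0.652))]
-0.1 [(572, np.float64(0.641)), (943, np.float64(0.641)), (3363, np.float64(0.642))]
-0.06 [(576, np.float64(0.631)), (1020, np.float64(0.631)), (3937, np.float64(0.631))]
-0.02 [(567, np.float64(0.597)), (976, np.float64(0.597)), (4500, np.float64(0.597))]
0.02 [(639, np.float64(0.592)), (1089, np.float64(0.592)), (5441, np.float64(0.592))]
0.06 [(1071, np.float64(0.512)), (1151, np.float64(0.581)), (5493, np.float64(0.581))]
0.1 [(853, np.float64(0.515)), (1217, np.float64(0.57)), (4198, np.float64(0.57))]
0.14 [(1968, np.float64(0.481)), (1493, np.float64(0.498)), (2243, np.float64(0.56))]
0.18 [(1133, np.float64(0.485)), (1396, np.float64(0.549)), (608, np.float64(0.551))]
0.22 [(842, np.float64(0.538)), (700, np.float64(0.539)), None]
0.26 [(474, np.float64(0.529)), (20, np.float64(0.536)), None]
0.3 [None, None, None]
0.34 [None, None, None]
max wall y(right side) per x band
0.2 6712 -0.472
0.25 6967 -0.458
0.3 7353 -0.445
0.35 7863 -0.431
0.4 8569 -0.418
0.45 9451 -0.404
0.5 10409 -0.391
0.55 7771 -0.378
0.6 5115 -0.364
0.65 3534 -0.351
0.4793680570787694
```

Emit:
{"api": "drive_tool", "payload": {"plan": [[0,-0.02,0,0,0,0,0.087],[0,-0.04,0,0,0,0,0.05],[0,-0.04,0,0,0,0,0.04],[0,-0.04,0,0,0,0,0.04],[0,-0.04,0,0,0,0,0.04],[0,-0.02,0,0,0,0,0.04],[-0.02,-0.0005,0,0,0,0.045,0.04],[-0.0404,-0.0018,0,0,0,0.09,0.04]], "newtons": 20}}

```text
time_s: 1.07
position: [0.1605, 0.4201, 0.2344]
eef_rot: [179.8, -0.1, 158.9]
wrist_force: [-0.5, 2.1, -0.0]
finger_gap: 0.558
```

Emit:
{"api": "drive_tool", "payload": {"plan": [[-0.0404,-0.0018,0,0,0,0.09,0.04],[-0.0404,-0.0018,0,0,0,0.09,0.04],[-0.0404,-0.0018,0,0,0,0.09,0.04],[-0.0404,-0.0018,0,0,0,0.09,0.04]]}}

```text
time_s: 1.4
position: [0.3035, 0.3335, 0.2339]
eef_rot: [179.9, 0.0, 137.6]
wrist_force: [0.5, 1.0, 0.3]
finger_gap: 0.467
```

Emit:
{"api": "drive_tool", "payload": {"plan": [[-0.0404,-0.0018,0,0,0,0.09,0.04],[-0.0404,-0.0018,0,0,0,0.09,0.04],[-0.0404,-0.0018,0,0,0,0.09,0.04],[-0.0404,-0.0018,0,0,0,0.09,0.04],[-0.0404,-0.0018,0,0,0,0.09,0.04],[-0.0404,-0.0018,0,0,0,0.09,0.04],[-0.0404,-0.0018,0,0,0,0.09,0.04]]}}

```text
time_s: 1.98
position: [0.4415, 0.0907, 0.2339]
eef_rot: [179.9, 0.0, 101.5]
wrist_force: [0.5, 1.0, 0.2]
finger_gap: 0.462
```

Emit:
{"api": "drive_tool", "payload": {"plan": [[-0.0404,-0.0018,0,0,0,0.09,0.04],[-0.0404,-0.0018,0,0,0,0.09,0.04],[-0.0404,-0.0018,0,0,0,0.09,0.04],[-0.0404,-0.0018,0,0,0,0.09,0.04],[-0.0404,-0.0018,0,0,0,0.09,0.04],[-0.0404,-0.0018,0,0,0,0.09,0.04],[-0.0304,-0.0015,0,0,0,0.07,0.04]]}}

```text
time_s: 2.57
position: [0.4129, -0.179, 0.234]
eef_rot: [179.9, 0.0, 66.4]
wrist_force: [1.0, -0.5, 0.3]
finger_gap: 0.458
```

Emit:
{"api": "drive_tool", "payload": {"plan": [[0,0,0,0,0,0.12,0.04],[0,0,0,0,0,0.12,0.04],[0,0,0,0,0,0.12,0.04],[0,0,0,0,0,0.12,0.04],[0,0,0,0,0,0.12,0.04],[0,0,0,0,0,0.12,0.04],[0,0,0,0,0,0.12,0.04],[0,0,0,0,0,0.12,0.04]]}}

```text
time_s: 3.23
position: [0.414, -0.1753, 0.2338]
eef_rot: [180.0, -0.0, 11.5]
wrist_force: [0.1, 0.5, 1.3]
finger_gap: 0.454
```

Emit:
{"api": "drive_tool", "payload": {"plan": [[0,0,0,0,0,0.12,0.04],[0,0,0,0,0,0.05,0.04],[0,0,0,0,0,0,0.04],[0,0,0,0,0,0,0.04]]}}

```text
time_s: 3.57
position: [0.4138, -0.1751, 0.2337]
eef_rot: [180.0, -0.0, 2.2]
wrist_force: [0.0, 1.3, 0.3]
finger_gap: 0.46
```

```bash
python3 - <<'E'
from h import *
s=observe(); print(s['joint_pos'].round(1),s['position'].round(4),s['eef_rot'].round(2),s['finger_gap'],s['time_s'])
P=np.concatenate([np.load(n+'.npz')['W'].reshape(-1,3) for n in ('top','side')]); P=P[~np.isnan(P[:,0])]
q=P[(P[:,2]>.05)&(P[:,2]<.2)&(P[:,0]<.31)&(P[:,0]>.15)&(P[:,1]<-.15)&(P[:,1]>-.4)]
for y in np.arange(-.38,-.15,.02):
    r=q[abs(q[:,1]-y)<.01]
    if len(r): print(round(y,2),r[:,0].max().round(3),r[:,2].max().round(3))
E
```

```text
[-20.2  -9.5  36.2 111.1   5.8  76.6 -73.5] [ 0.4138 -0.1751  0.2337] [ 1.7998e+02 -2.0000e-02  2.2000e+00] 0.459770332786369 3.5667
-0.38 0.21 0.094
-0.36 0.217 0.093
-0.34 0.224 0.129
-0.32 0.233 0.13
-0.3 0.239 0.13
-0.28 0.245 0.129
-0.26 0.253 0.13
-0.24 0.257 0.123
-0.22 0.229 0.094
-0.2 0.174 0.089
```

Emit:
{"api": "drive_tool", "payload": {"plan": [[-0.0293,0.0124,0,0,0,0.038,0.045],[0,0,0.04,0,0,0,0.045],[0,0,0.04,0,0,0,0.045],[0,0,0.04,0,0,0,0.045],[0,0,0.02,0,0,0,0.045],[0,0,0,0,0,0,0.045],[0,0,0,0,0,0,0.045]]}}

```text
time_s: 4.15
position: [0.3844, -0.1882, 0.0934]
eef_rot: [180.0, 0.1, 0.0]
wrist_force: [0.5, -0.6, 0.9]
finger_gap: 0.516
```

```bash
python3 - <<'E'
from h import *
s=observe(); print(s['joint_pos'].round(1),s['position'].round(4),s['eef_rot'].round(2),s['finger_gap'],s['time_s'])
im,d=snapshot('side'); save('s2',cv2.resize(im[100:330,130:430],None,fx=2,fy=2))
E
```

```text
[-18.9  -3.6  40.8 123.8   2.8  59.  -69.5] [ 0.3844 -0.1882  0.0934] [1.7997e+02 1.1000e-01 2.0000e-02] 0.5155469243266784 4.15
```

View pics/s2.png

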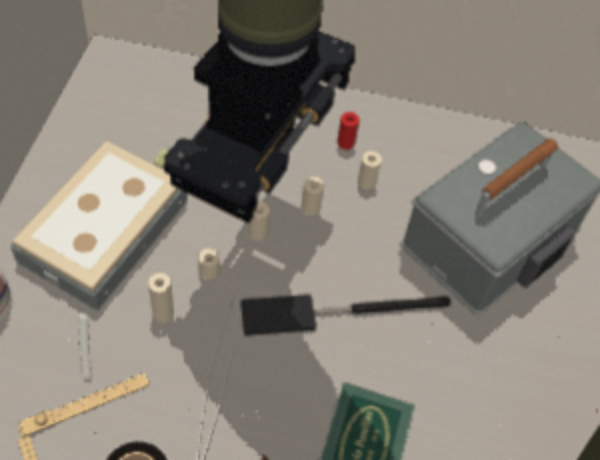

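Emit:
{"api": "drive_tool", "payload": {"plan": [[0,0,0.035,0,0,0,0.045],[0,0,0.03,0,0,0,0.045],[0,0,0.0104,0,0,0,0.045],[0,0,0,0,0,0,0.015],[0,0,0,0,0,0,0.015],[0,0,0,0,0,0,0.015],[0,0,0,0,0,0,0.015],[0,0,0,0,0,0,0.015]]}}

```text
time_s: 4.87
position: [0.3862, -0.1882, 0.0195]
eef_rot: [-180.0, -0.2, 0.0]
wrist_force: [-0.0, 0.0, -0.1]
finger_gap: 0.232
```

Emit:
{"api": "drive_tool", "payload": {"plan": [[0,0,-0.02,0,0,0,0.015],[0,0,-0.035,0,0,0,0.015],[0,0,-0.035,0,0,0,0.015],[0,0,-0.03,0,0,0,0.015],[0.01,-0.01,0,0,0,0,0.015],[0.02,-0.02,0,0,0,0,0.015],[0.025,-0.025,0,0,0,0,0.015],[0.025,-0.025,0,0,0,0,0.015]]}}

```text
time_s: 5.53
position: [0.4661, -0.1071, 0.139]
eef_rot: [-179.9, -0.1, -0.1]
wrist_force: [0.4, 0.1, 0.2]
finger_gap: 0.227
```

Emit:
{"api": "drive_tool", "payload": {"plan": [[0.02,-0.02,0,0,0,0,0.015],[0.0183,-0.017,0,0,0,0,0.015],[0,0,0.02,0,0,0,0.015],[0,0,0,0,0,0,0.015],[0,0,0,0,0,0,0.015]]}}

```text
time_s: 5.95
position: [0.5021, -0.0711, 0.1174]
eef_rot: [180.0, 0.2, -0.0]
wrist_force: [0.2, 0.5, 0.6]
finger_gap: 0.227
```

```bash
python3 - <<'E'
from h import *
s=observe(); print(s['joint_pos'].round(1),s['position'].round(4),s['eef_rot'].round(2),s['finger_gap'],s['time_s'],s['wrist_force'])
im,d=snapshot('side'); save('s3',cv2.resize(im[100:330,100:400],None,fx=2,fy=2))
E
```

```text
[-27.2   6.8  34.4 112.3  -4.3  62.3 -81. ] [ 0.5021 -0.0711  0.1174] [ 1.7996e+02  1.6000e-01 -0.0000e+00] 0.22653823187025296 5.95 [0.22835733 0.5303639  0.55903375]
```

View pics/s3.png

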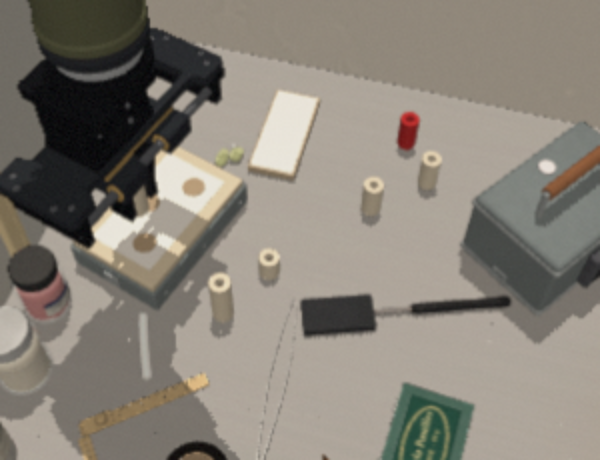

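Emit:
{"api": "drive_tool", "payload": {"plan": [[0.0024,0,0.03,0,0,0,0.015],[0,0,0.02,0,0,0,0.015],[0,0,0.0068,0,0,0,0.015],[0,0,0,0,0,0,0.015],[0,0,0,0,0,0,0.015]]}}

```text
time_s: 6.42
position: [0.506, -0.0716, 0.0624]
eef_rot: [-180.0, -0.1, -0.1]
wrist_force: [0.2, -0.2, 0.6]
finger_gap: 0.222
```

Emit:
{"api": "drive_tool", "payload": {"plan": [[-0.001,0,0.0015,0,0,0,0.015],[0,0,0,0,0,0,0.015],[0,0,0,0,0,0,0.015]]}}

```text
time_s: 6.67
position: [0.5051, -0.0711, 0.0608]
eef_rot: [-180.0, -0.1, -0.0]
wrist_force: [-0.5, -0.1, 0.1]
finger_gap: 0.223
```

```bash
python3 - <<'E'
from h import *
for i in range(4):
    s=observe(); print(s['joint_pos'].round(2),s['position'].round(4),s['wrist_force'].round(2),round(s['time_s'],2))
    if i<3: snapshot('top')
E
```

```text
[-25.93  11.7   33.99 114.97  -7.96  55.46 -78.  ] [ 0.5051 -0.0711  0.0608] [-0.47 -0.08  0.08] 6.67
[-25.93  11.72  33.98 114.97  -7.96  55.45 -78.  ] [ 0.5051 -0.071   0.0606] [-0.33 -0.61  0.23] 6.72
[-25.93  11.73  33.98 114.98  -7.96  55.45 -77.99] [ 0.5049 -0.071   0.0605] [ 0.39 -0.47 -0.59] 6.77
[-25.94  11.74  33.97 114.99  -7.97  55.44 -77.99] [ 0.5049 -0.0709  0.0603] [ 0.55 -0.38 -0.29] 6.82
```

Emit:
{"api": "drive_tool", "payload": {"plan": [[0,0,0.0008,0,0,0,0.015],[0,0,0,0,0,0,0.015],[0,0,0,0,0,0,0.03],[0,0,0,0,0,0,0.03],[0,0,0,0,0,0,0.03],[0,0,-0.02,0,0,0,0.03],[0,0,-0.035,0,0,0,0.045],[0,0,-0.035,0,0,0,0.045]]}}

```text
time_s: 7.48
position: [0.5032, -0.0711, 0.1489]
eef_rot: [180.0, 0.2, -0.0]
wrist_force: [1.0, 0.3, 1.3]
finger_gap: 0.422
```

Emit:
{"api": "drive_tool", "payload": {"plan": [[-0.012,0.014,0,0,0,0,0.045],[-0.025,0.028,0,0,0,0,0.045],[-0.025,0.029,0,0,0,0,0.045],[-0.025,0.029,0,0,0,0,0.045],[-0.025,0.028,0,0,0,0,0.045],[-0.025,0.028,0,0,0,0,0.045],[-0.012,0.014,0,0,0,0,0.045],[0,0,0.02,0,0,0,0.045]]}}

```text
time_s: 8.15
position: [0.3548, -0.2457, 0.1315]
eef_rot: [180.0, -0.4, -0.4]
wrist_force: [1.1, -0.9, -0.4]
finger_gap: 0.517
```

Emit:
{"api": "drive_tool", "payload": {"plan": [[0,0,0.03,0,0,0,0.045],[0,0,0,0,0,0,0.045],[0,0,0,0,0,0,0.045],[0,0,0,0,0,0,0.045]]}}

```text
time_s: 8.48
position: [0.356, -0.2412, 0.0999]
eef_rot: [180.0, -0.0, 0.0]
wrist_force: [-0.3, 0.3, -0.9]
finger_gap: 0.517
```

```bash
python3 - <<'E'
from meas import *
s=observe(); print(s['joint_pos'].round(1),s['position'].round(4),s['eef_rot'].round(2),s['finger_gap'],s['time_s'],s['wrist_force'])
im,d=snapshot('side'); W=cloud('side',d); print(posts(W,[(.503,-.071),(.354,-.241)])); save('s4',cv2.resize(im[100:330,100:400],None,fx=2,fy=2))
E
```

```text
[-17.7  -4.8  47.3 123.4   4.1  59.8 -62.5] [ 0.356  -0.2412  0.0999] [ 1.7997e+02 -2.0000e-02  1.0000e-02] 0.5165058706977641 8.4833 [-0.26357575  0.328226   -0.86311274]
[(array([ 0.5022, -0.0697]), array([ 0.5026, -0.0698]), 0.0102, np.float64(0.0809), 80), (array([ 0.3507, -0.2372]), array([ 0.3469, -0.2349]), 0.0158, np.float64(0.0422), 45)]
```

View pics/s4.png

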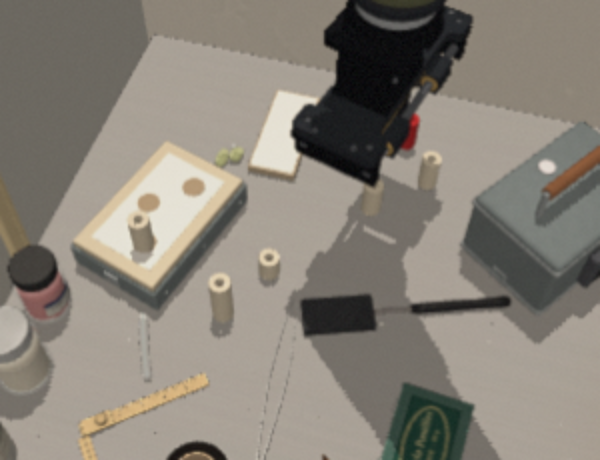

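Emit:
{"api": "drive_tool", "payload": {"plan": [[-0.003,0,0.035,0,0,0,0.045],[0,0,0.035,0,0,0,0.045],[0,0,0.0114,0,0,0,0.045],[0,0,0,0,0,0,0.045],[0,0,0,0,0,0,0.015],[0,0,0,0,0,0,0.015],[0,0,0,0,0,0,0.015],[0,0,0,0,0,0,0.015]]}}

```text
time_s: 9.2
position: [0.3539, -0.2413, 0.019]
eef_rot: [180.0, -0.2, 0.0]
wrist_force: [-0.6, -0.6, 0.2]
finger_gap: 0.297
```

Emit:
{"api": "drive_tool", "payload": {"plan": [[0,0,0,0,0,0,0.015],[0,0,0,0,0,0,0.015]]}}

```text
time_s: 9.37
position: [0.3535, -0.2412, 0.0185]
eef_rot: [-180.0, -0.1, -0.0]
wrist_force: [-1.0, 0.9, 4.7]
finger_gap: 0.226
```

Emit:
{"api": "drive_tool", "payload": {"plan": [[0,0,-0.02,0,0,0,0.015],[0,0,-0.035,0,0,0,0.015],[0,0,-0.035,0,0,0,0.015],[0,0,-0.03,0,0,0,0.015],[0.015,-0.01,0,0,0,0,0.015],[0.03,-0.02,0,0,0,0,0.015],[0.03,-0.02,0,0,0,0,0.015],[0.03,-0.02,0,0,0,0,0.015]]}}

```text
time_s: 10.03
position: [0.4589, -0.17, 0.1383]
eef_rot: [-179.9, -0.1, -0.1]
wrist_force: [0.6, -0.6, 0.3]
finger_gap: 0.22
```

Emit:
{"api": "drive_tool", "payload": {"plan": [[0.03,-0.017,0,0,0,0,0.015],[0.0124,-0.0073,0,0,0,0,0.015],[0,0,0.02,0,0,0,0.015],[0,0,0.025,0,0,0,0.015],[0,0,0.02,0,0,0,0.015],[0,0,0,0,0,0,0.015],[0,0,0,0,0,0,0.015],[0,0,0,0,0,0,0.015]]}}

```text
time_s: 10.7
position: [0.5006, -0.1471, 0.0738]
eef_rot: [180.0, -0.1, -0.0]
wrist_force: [0.7, 0.4, -0.4]
finger_gap: 0.222
```

Emit:
{"api": "drive_tool", "payload": {"plan": [[0,0,0.01,0,0,0,0.015],[0,0,0.005,0,0,0,0.015],[0,0,0,0,0,0,0.015],[0,0,0,0,0,0,0.015],[0,0,0,0,0,0,0.015],[0,0,0,0,0,0,0.015]]}}

```text
time_s: 11.2
position: [0.5006, -0.1467, 0.058]
eef_rot: [180.0, -0.1, -0.0]
wrist_force: [1.1, -0.2, 1.8]
finger_gap: 0.22
```

Emit:
{"api": "drive_tool", "payload": {"plan": [[0,0,0,0,0,0,0.03],[0,0,0,0,0,0,0.03],[0,0,0,0,0,0,0.03],[0,0,-0.02,0,0,0,0.03],[0,0,-0.035,0,0,0,0.045],[0,0,-0.035,0,0,0,0.045]]}}

```text
time_s: 11.7
position: [0.4983, -0.1467, 0.1474]
eef_rot: [180.0, 0.2, -0.0]
wrist_force: [2.1, 0.2, 0.2]
finger_gap: 0.42
```

Emit:
{"api": "drive_tool", "payload": {"plan": [[-0.015,0.012,0,0,0,0,0.045],[-0.03,0.025,0,0,0,0,0.045],[-0.03,0.025,0,0,0,0,0.045],[-0.03,0.025,0,0,0,0,0.045],[-0.03,0.025,0,0,0,0,0.045],[-0.03,0.025,0,0,0,0,0.045],[-0.016,0.015,0,0,0,0,0.045],[0,0,0.02,0,0,0,0.045]]}}

```text
time_s: 12.37
position: [0.317, -0.3034, 0.1299]
eef_rot: [180.0, -0.4, -0.5]
wrist_force: [1.5, -0.1, -0.5]
finger_gap: 0.515
```

Emit:
{"api": "drive_tool", "payload": {"plan": [[0,0,0.03,0,0,0,0.045],[0,0,0,0,0,0,0.045],[0,0,0,0,0,0,0.045],[0,0,0,0,0,0,0.045]]}}

```text
time_s: 12.7
position: [0.3192, -0.2988, 0.0984]
eef_rot: [180.0, 0.0, 0.0]
wrist_force: [0.6, -0.6, 0.2]
finger_gap: 0.518
```

```bash
python3 - <<'E'
from meas import *
s=observe(); print(s['joint_pos'].round(1),s['position'].round(4),s['eef_rot'].round(2),s['finger_gap'],s['time_s'],s['wrist_force'])
for n in ('top','side'):
    im,d=snapshot(n); W=cloud(n,d); print(posts(W,[(.503,-.071),(.5013,-.147),(.32,-.299)]))
E
```

```text
[-17.7  -4.3  56.6 122.8   4.2  59.7 -53.3] [ 0.3192 -0.2988  0.0984] [1.7997e+02 1.0000e-02 1.0000e-02] 0.5182052416337165 12.7 [ 0.64119433 -0.57825768  0.23278396]
[(array([ 0.5012, -0.07  ]), array([ 0.5015, -0.0701]), 0.0102, np.float64(0.0809), 88), (array([ 0.5007, -0.1461]), array([ 0.501 , -0.1459]), 0.0102, np.float64(0.0812), 89), (array([ 0.3071, -0.2893]), array([ 0.3102, -0.2914]), 0.0178, np.float64(0.5128), 390)]
[(array([ 0.5023, -0.0698]), array([ 0.5026, -0.0703]), 0.0101, np.float64(0.081), 77), (array([ 0.5003, -0.1452]), array([ 0.5009, -0.1457]), 0.0099, np.float64(0.0811), 66), (array([ 0.3122, -0.2811]), array([ 0.3126, -0.2832]), 0.013, np.float64(0.2444), 9)]
```

Emit:
{"api": "drive_tool", "payload": {"plan": [[0,0,0.035,0,0,0,0.045],[0,0,0.035,0,0,0,0.045],[0,0,0.0099,0,0,0,0.045],[0,0,0,0,0,0,0.015],[0,0,0,0,0,0,0.015],[0,0,0,0,0,0,0.015],[0,0,0,0,0,0,0.015],[0,0,0,0,0,0,0.015]]}}

```text
time_s: 13.47
position: [0.3203, -0.2991, 0.0191]
eef_rot: [180.0, -0.2, 0.0]
wrist_force: [0.0, -0.2, -0.1]
finger_gap: 0.231
```

Emit:
{"api": "drive_tool", "payload": {"plan": [[0,0,0,0,0,0,0.015],[0,0,0,0,0,0,0.015]]}}

```text
time_s: 13.63
position: [0.3203, -0.2991, 0.019]
eef_rot: [180.0, -0.2, 0.0]
wrist_force: [-1.1, 0.8, 6.4]
finger_gap: 0.225
```

Emit:
{"api": "drive_tool", "payload": {"plan": [[0,0,-0.02,0,0,0,0.015],[0,0,-0.035,0,0,0,0.015],[0,0,-0.04,0,0,0,0.015],[0,0,-0.035,0,0,0,0.015],[0.015,-0.014,0,0,0,0,0.015],[0.028,-0.026,0,0,0,0,0.015],[0.028,-0.026,0,0,0,0,0.015],[0.028,-0.026,0,0,0,0,0.015]]}}

```text
time_s: 14.3
position: [0.4192, -0.2055, 0.1486]
eef_rot: [-179.9, -0.2, -0.1]
wrist_force: [0.4, -1.0, -0.2]
finger_gap: 0.226
```

Emit:
{"api": "drive_tool", "payload": {"plan": [[0.028,-0.026,0,0,0,0,0.015],[0.028,-0.026,0,0,0,0,0.015],[0.028,-0.026,0,0,0,0,0.015],[0.0237,-0.0196,0,0,0,0,0.015],[0,0,0.01,0,0,0,0.015],[0,0,0,0,0,0,0.015],[0,0,0,0,0,0,0.015]]}}

```text
time_s: 14.88
position: [0.5245, -0.1098, 0.1373]
eef_rot: [180.0, 0.1, -0.0]
wrist_force: [-0.4, -1.7, -0.7]
finger_gap: 0.224
```

Emit:
{"api": "drive_tool", "payload": {"plan": [[0.002,0,0.03,0,0,0,0.015],[0,0,0.025,0,0,0,0.015],[0,0,0.01,0,0,0,0.015],[0,0,0,0,0,0,0.015],[0,0,0,0,0,0,0.015],[0,0,0,0,0,0,0.015]]}}

```text
time_s: 15.38
position: [0.5285, -0.1099, 0.0744]
eef_rot: [-180.0, -0.1, -0.1]
wrist_force: [0.7, -0.4, -0.1]
finger_gap: 0.221
```

Emit:
{"api": "drive_tool", "payload": {"plan": [[-0.001,0,0.01,0,0,0,0.015],[0,0,0.0055,0,0,0,0.015],[0,0,0,0,0,0,0.015],[0,0,0,0,0,0,0.015],[0,0,0,0,0,0,0.015],[0,0,0,0,0,0,0.015]]}}

```text
time_s: 15.88
position: [0.5276, -0.1091, 0.0578]
eef_rot: [-180.0, -0.1, -0.0]
wrist_force: [1.2, -0.3, 4.4]
finger_gap: 0.222
```

Contact. Release narrowly, back up, then move clear toward the shelf.

Emit:
{"api": "drive_tool", "payload": {"plan": [[0,0,0,0,0,0,0.027],[0,0,0,0,0,0,0.027],[0,0,0,0,0,0,0.027],[0,0,-0.02,0,0,0,0.027],[0,0,-0.035,0,0,0,0.06],[0,0,-0.035,0,0,0,0.087]]}}

```text
time_s: 16.38
position: [0.5247, -0.1091, 0.1467]
eef_rot: [180.0, 0.3, -0.0]
wrist_force: [1.4, 0.7, 0.7]
finger_gap: 0.386
```

Emit:
{"api": "drive_tool", "payload": {"plan": [[-0.005,0.02,0,0,0,0,0.087],[-0.009,0.03,0,0,0,0,0.087],[-0.009,0.03,0,0,0,0,0.087],[-0.009,0.03,0,0,0,0,0.087],[-0.009,0.03,0,0,0,0,0.087],[-0.009,0.025,0,0,0,0,0.087],[0,0,0,0,0,0,0.087],[0,0,0,0,0,0,0.087]]}}

```text
time_s: 17.05
position: [0.4751, -0.2757, 0.1468]
eef_rot: [-180.0, 0.1, -0.3]
wrist_force: [-0.6, 0.2, 0.1]
finger_gap: 0.956
```

```bash
python3 - <<'E'
from meas import *
s=observe(); print(s['joint_pos'].round(1),s['position'].round(4),s['eef_rot'].round(2),s['finger_gap'],s['time_s'],s['wrist_force'])
for n in ('top','side'):
    im,d=snapshot(n); W=cloud(n,d); print(*posts(W,[(.503,-.071),(.5013,-.147),(.527,-.1095),(.4144,-.065),(.4017,-.125)]),sep='\n')
    save(n+'5',cv2.resize(im[80:310,100:400],None,fx=2,fy=2))
E
```

```text
[-18.9  13.3  52.6 105.4 -11.5  66.9 -52.8] [ 0.4751 -0.2757  0.1468] [-1.7999e+02  7.0000e-02 -2.6000e-01] 0.956008308691233 17.05 [-0.5653347   0.2264857   0.11121314]Traceback (most recent call last):
  File "<stdin>", line 4, in <module>
  File "meas.py", line 6, in posts
    zt=np.percentile(q[:,2],95); t=q[q[:,2]>zt-.004]
    return _quantile_unchecked(
        a, q, axis, out, overwrite_input, method, keepdims, weights)
    return _ureduce(a,
                    func=_quantile_ureduce_func,
    ...<5 lines>...
                    overwrite_input=overwrite_input,
                    method=method)
    r = func(a, **kwargs)
    result = _quantile(arr,
                       quantiles=q,
    ...<2 lines>...
                       out=out,
                       weights=wgt)
    slices_having_nans = np.isnan(arr[-1, ...])
                                  ~~~^^^^^^^^^
IndexError: index -1 is out of bounds for axis 0 with size 0
```

Emit:
{"api": "drive_tool", "payload": {"plan": [[0,0,0,0,0,-0.12,0.087],[0,0,0,0,0,-0.12,0.087],[0,0,0,0,0,-0.12,0.087],[0,0,0,0,0,-0.12,0.087],[0,0,0,0,0,-0.12,0.087],[0,0,0,0,0,-0.12,0.087],[0,0,0,0,0,-0.12,0.087],[0,0,0,0,0,-0.12,0.087]]}}

```text
time_s: 17.77
position: [0.4774, -0.2718, 0.1468]
eef_rot: [-179.9, -0.0, 55.5]
wrist_force: [0.6, 0.3, -0.5]
finger_gap: 1.0
```

Emit:
{"api": "drive_tool", "payload": {"plan": [[0,0,0,0,0,-0.12,0.087],[0,0,0,0,0,-0.12,0.087],[0,0,0,0,0,-0.12,0.087],[0,0,0,0,0,-0.12,0.087],[0,0,0,0,0,-0.12,0.087],[0,0,0,0,0,-0.12,0.087],[0,0,0,0,0,-0.12,0.087],[0,0,0,0,0,-0.056,0.087]]}}

```text
time_s: 18.43
position: [0.4774, -0.2718, 0.1469]
eef_rot: [-180.0, -0.1, 106.8]
wrist_force: [0.2, -0.7, -0.4]
finger_gap: 1.001
```

Emit:
{"api": "drive_tool", "payload": {"plan": [[0,0,0,0,0,0,0.087],[0,0,0,0,0,0,0.087],[0,0,0,0,0,0,0.087]]}}

```text
time_s: 18.68
position: [0.477, -0.2731, 0.1471]
eef_rot: [-180.0, -0.0, 106.3]
wrist_force: [-0.3, 0.3, -0.2]
finger_gap: 1.001
```

```bash
python3 - <<'E'
from meas import *
s=observe(); print(s['joint_pos'].round(1),s['position'].round(4),s['eef_rot'].round(2),s['finger_gap'],s['time_s'],s['wrist_force'])
im,d=snapshot('side'); save('side5',cv2.resize(im[80:310,100:400],None,fx=2,fy=2))
W=cloud('side',d); print(*posts(W,[(.503,-.071),(.5013,-.147),(.527,-.1095),(.4144,-.065),(.4017,-.125)]),sep='\n')
E
```

```text
[ -7.1  11.   38.1 105.1  -7.4  66.4  49.8] [ 0.477  -0.2731  0.1471] [-1.8000e+02 -3.0000e-02  1.0633e+02] 1.0012894260409568 18.6833 [-0.27725233  0.26958329 -0.16440686]
(array([ 0.5022, -0.0698]), array([ 0.5025, -0.07  ]), 0.0107, np.float64(0.0809), 82)
(array([ 0.5002, -0.1453]), array([ 0.5005, -0.1457]), 0.0104, np.float64(0.0811), 71)
(array([ 0.5262, -0.1078]), array([ 0.5266, -0.108 ]), 0.0103, np.float64(0.0811), 74)
(array([ 0.4142, -0.065 ]), array([ 0.4143, -0.0649]), 0.0106, np.float64(0.0578), 83)
(array([ 0.4012, -0.1249]), array([ 0.4011, -0.125 ]), 0.0101, np.float64(0.028), 68)
```

View pics/side5.png

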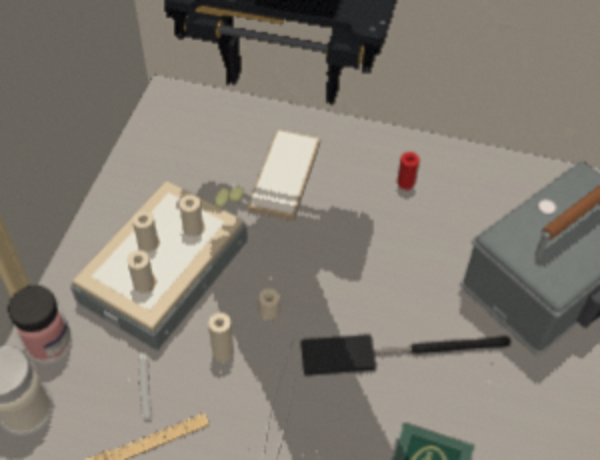

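Emit:
{"api": "drive_tool", "payload": {"plan": [[-0.0033,-0.001,0.035,0,0,0,0.087],[0,0,0.035,0,0,0,0.08],[0,0,0.035,0,0,0,0.075],[0,0,0.015,0,0,0,0.075],[0,0,0,0,0,0,0.075],[0,0,0,0,0,0,0.075]], "newtons": 25}}

```text
time_s: 19.23
position: [0.4762, -0.2773, 0.0268]
eef_rot: [-179.9, -0.0, 106.3]
wrist_force: [0.1, -0.2, 1.2]
finger_gap: 0.867
```

Emit:
{"api": "drive_tool", "payload": {"plan": [[0,0,0.01,0,0,0,0.075],[0,0,0.0025,0,0,0,0.075],[0,0,0,0,0,0,0.075],[0,0,0,0,0,0,0.075]]}}

```text
time_s: 19.57
position: [0.4771, -0.2777, 0.0154]
eef_rot: [179.9, 0.0, 106.3]
wrist_force: [0.2, 0.3, 0.2]
finger_gap: 0.862
```

Emit:
{"api": "drive_tool", "payload": {"plan": [[0,0,0.0012,0,0,0,0.075],[0,0,0,0,0,0,0.055],[0,0,0,0,0,0,0.04],[0,0,0,0,0,0,0.04],[0,0,0,0,0,0,0.04],[0,0,0,0,0,0,0.04],[0,0,0,0,0,0,0.04],[0,0,0,0,0,0,0.04]]}}

```text
time_s: 20.23
position: [0.4767, -0.2775, 0.0136]
eef_rot: [180.0, -0.0, 106.3]
wrist_force: [0.7, -0.3, -0.2]
finger_gap: 0.574
```

Emit:
{"api": "drive_tool", "payload": {"plan": [[0,0,0,0,0,0,0.04],[0,0,0,0,0,0,0.04]]}}

```text
time_s: 20.4
position: [0.4767, -0.2776, 0.0136]
eef_rot: [180.0, 0.0, 106.3]
wrist_force: [-0.3, -0.3, 0.2]
finger_gap: 0.57
```

Emit:
{"api": "drive_tool", "payload": {"plan": [[0,0,-0.01,0,0,0,0.04],[0,0,-0.02,0,0,0,0.04],[0,0,-0.03,0,0,0,0.04],[0,0,-0.03,0,0,0,0.04],[0,0,-0.025,0,0,0,0.04],[0,0,-0.015,0,0,0,0.04],[0,0,0,0,0,0.06,0.04],[0,0,0,0,0,0.06,0.04]]}}

```text
time_s: 21.07
position: [0.4772, -0.278, 0.1456]
eef_rot: [179.8, 0.1, 99.3]
wrist_force: [0.2, 0.4, -1.8]
finger_gap: 0.568
```

Emit:
{"api": "drive_tool", "payload": {"plan": [[0,0,0,0,0,0.06,0.04],[0,0,0,0,0,0.06,0.04],[0,0,0,0,0,0.064,0.04],[0,0,0,0,0,0,0.04],[0,0,0,0,0,0,0.04],[0,0,0,0,0,0,0.04]]}}

```text
time_s: 21.57
position: [0.4765, -0.2776, 0.1437]
eef_rot: [180.0, -0.0, 89.0]
wrist_force: [-0.4, -0.4, -1.5]
finger_gap: 0.569
```

```bash
python3 - <<'E'
from meas import *
s=observe(); print(s['joint_pos'].round(1),s['position'].round(4),s['eef_rot'].round(2),s['finger_gap'],s['time_s'],s['wrist_force'])
im,d=snapshot('side'); save('side6',cv2.resize(im[80:310,100:400],None,fx=2,fy=2))
E
```

```text
[ -8.8  11.8  40.7 105.1  -8.4  66.1  33.7] [ 0.4765 -0.2776  0.1437] [180.    -0.    88.99] 0.5689949053517939 21.5667 [-0.4276783  -0.42674323 -1.45126096]
```

View pics/side6.png

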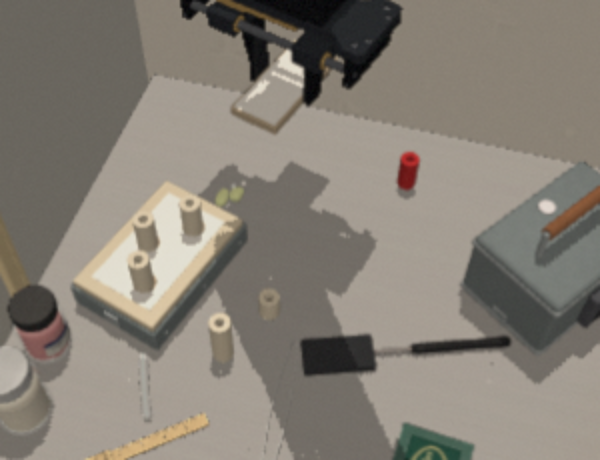

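Emit:
{"api": "drive_tool", "payload": {"plan": [[0.014,0.003,0,0,0,0,0.04],[0.028,0.006,0,0,0,0,0.04],[0.028,0.006,0,0,0,0,0.04],[0.028,0.006,0,0,0,0,0.04],[0.028,0.006,0,0,0,0,0.04],[0.028,0.0055,0,0,0,0,0.04],[0.014,0.002,0,0,0,0,0.04],[0,0,0,0,0,0,0.04]]}}

```text
time_s: 22.28
position: [0.5151, -0.1054, 0.1434]
eef_rot: [-180.0, -0.1, 89.3]
wrist_force: [0.6, 0.3, -1.7]
finger_gap: 0.573
```

Emit:
{"api": "drive_tool", "payload": {"plan": [[0,0,0.01,0,0,0,0.04],[0,0,0.01,0,0,0,0.04],[0,0,0.01,0,0,0,0.04],[0,0,0,0,0,0,0.04],[0,0,0,0,0,0,0.04],[0,0,0,0,0,0,0.04]]}}

```text
time_s: 22.78
position: [0.5141, -0.1111, 0.1134]
eef_rot: [-180.0, 0.0, 88.8]
wrist_force: [0.4, 0.0, -1.3]
finger_gap: 0.567
```

```bash
python3 - <<'E'
from meas import *
s=observe(); print(s['joint_pos'].round(1),s['position'].round(4),s['eef_rot'].round(2),s['finger_gap'],s['time_s'],s['wrist_force'])
im,d=snapshot('side'); save('side7',cv2.resize(im[60:290,60:360],None,fx=2,fy=2))
E
```

```text
[-21.7   9.6  33.9 110.1  -6.   62.   13.5] [ 0.5141 -0.1111  0.1134] [-1.7998e+02  2.0000e-02  8.8830e+01] 0.5665594679903331 22.7833 [ 0.35103333  0.02867139 -1.27717646]
```

View pics/side7.png

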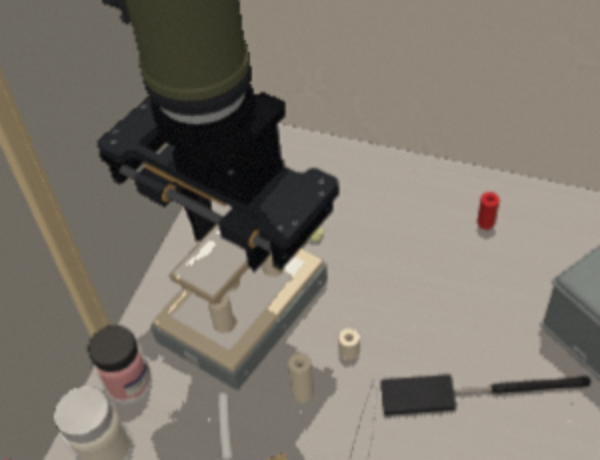

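Emit:
{"api": "drive_tool", "payload": {"plan": [[0.001,0,0.008,0,0,0,0.04],[0,0,0.006,0,0,0,0.04],[0,0,0.003,0,0,0,0.04],[0,0,0,0,0,0,0.04],[0,0,0,0,0,0,0.04],[0,0,0,0,0,0,0.04]]}}

```text
time_s: 23.33
position: [0.5144, -0.1093, 0.0966]
eef_rot: [180.0, 0.0, 88.9]
wrist_force: [0.3, -0.0, -1.3]
finger_gap: 0.57
```

Emit:
{"api": "drive_tool", "payload": {"plan": [[0,0,0.001,0,0,0,0.04],[0,0,0,0,0,0,0.04],[0,0,0,0,0,0,0.04]]}}

```text
time_s: 23.58
position: [0.5144, -0.1092, 0.0957]
eef_rot: [180.0, -0.0, 88.9]
wrist_force: [-0.5, 1.4, -0.9]
finger_gap: 0.566
```

Emit:
{"api": "drive_tool", "payload": {"plan": [[0,0,0.001,0,0,0,0.04],[0,0,0,0,0,0,0.04],[0,0,0,0,0,0,0.04],[0,0,0,0,0,0,0.04]]}}

```text
time_s: 23.92
position: [0.5143, -0.1092, 0.0945]
eef_rot: [180.0, -0.0, 88.9]
wrist_force: [-0.1, -0.6, -0.8]
finger_gap: 0.569
```

Emit:
{"api": "drive_tool", "payload": {"plan": [[0,0,0.001,0,0,0,0.04],[0,0,0,0,0,0,0.04],[0,0,0,0,0,0,0.04],[0,0,0,0,0,0,0.04]]}}

```text
time_s: 24.25
position: [0.5145, -0.1093, 0.0936]
eef_rot: [180.0, -0.0, 88.9]
wrist_force: [-0.3, -0.3, -0.3]
finger_gap: 0.572
```

Force is unloading; one slight press then open slowly.

Emit:
{"api": "drive_tool", "payload": {"plan": [[0,0,0.0005,0,0,0,0.04],[0,0,0,0,0,0,0.04],[0,0,0,0,0,0,0.04]]}}

```text
time_s: 24.5
position: [0.5145, -0.1093, 0.0936]
eef_rot: [180.0, -0.0, 88.9]
wrist_force: [-1.4, -0.3, 5.5]
finger_gap: 0.568
```

Emit:
{"api": "drive_tool", "payload": {"plan": [[0,0,0,0,0,0,0.052],[0,0,0,0,0,0,0.055],[0,0,0,0,0,0,0.062],[0,0,0,0,0,0,0.066],[0,0,0,0,0,0,0.066],[0,0,0,0,0,0,0.066]]}}

```text
time_s: 25.0
position: [0.5142, -0.1092, 0.0929]
eef_rot: [-180.0, -0.0, 88.9]
wrist_force: [0.8, -0.4, 0.3]
finger_gap: 0.745
```

Emit:
{"api": "drive_tool", "payload": {"plan": [[0,0,-0.01,0,0,0,0.066],[0,0,-0.02,0,0,0,0.066],[0,0,-0.035,0,0,0,0.066],[0,0,-0.035,0,0,0,0.066],[-0.03,-0.015,0,0,0,0,0.066],[-0.035,-0.015,0,0,0,0,0.066],[-0.035,-0.015,0,0,0,0,0.066],[-0.035,-0.015,0,0,0,0,0.066]]}}

```text
time_s: 25.67
position: [0.4512, -0.2445, 0.1943]
eef_rot: [179.9, -0.0, 89.0]
wrist_force: [1.5, -0.3, -0.1]
finger_gap: 0.757
```

Emit:
{"api": "drive_tool", "payload": {"plan": [[-0.035,-0.01,0,0,0,0,0.066],[-0.02,0,0,0,0,0,0.066],[0,0,0,0,0,0,0.066],[0,0,0,0,0,0,0.066]]}}

```text
time_s: 26.0
position: [0.4403, -0.2991, 0.1937]
eef_rot: [180.0, 0.0, 88.7]
wrist_force: [0.4, 0.1, 0.7]
finger_gap: 0.761
```

```bash
python3 - <<'E'
from meas import *
s=observe(); print(s['position'].round(4),s['finger_gap'],s['time_s'],s['wrist_force'])
for n in ('side','top'):
    im,d=snapshot(n); W=cloud(n,d); save(n+'8',cv2.resize(im[80:310,80:380],None,fx=2,fy=2))
    q=W[(abs(W[...,2]-.091)<.006)&(abs(W[...,0]-.514)<.05)&(abs(W[...,1]+.109)<.08)]
    if len(q)>50:
        A=np.c_[q[:,:2]-q[:,:2].mean(0),np.ones(len(q))]; print(n,len(q),cv2.minAreaRect((q[:,:2]*1000).astype(np.float32)),'plane',np.linalg.lstsq(A,q[:,2],rcond=None)[0].round(4))
    try: print(*posts(W,[(.4144,-.065),(.4017,-.125)]),sep='\n')
    except Exception as e: print(e)
E
```

```text
[ 0.4403 -0.2991  0.1937] 0.7605371750347693 26.0 [0.3656222  0.11937797 0.68578243]
side 1468 ((513.472900390625, -108.1102294921875), (113.63412475585938, 52.34423828125), 88.81665802001953) plane [ 0.0132 -0.0031  0.0906]
(array([ 0.4142, -0.065 ]), array([ 0.4144, -0.0653]), 0.0101, np.float64(0.0575), 80)
(array([ 0.4014, -0.1251]), array([ 0.4019, -0.1254]), 0.01, np.float64(0.0283), 67)
top 1903 ((512.1820068359375, -107.5420913696289), (112.35588073730469, 50.36663818359375), 89.00751495361328) plane [0.0073 0.0011 0.0904]
(array([ 0.4142, -0.0647]), array([ 0.4141, -0.0647]), 0.0101, np.float64(0.0581), 79)
(array([ 0.4019, -0.1254]), array([ 0.4016, -0.1253]), 0.0099, np.float64(0.0287), 66)
```

View pics/side8.png

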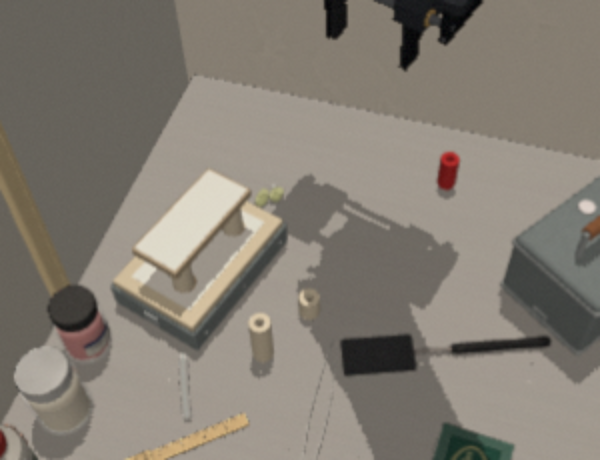

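Shelf is level, centred within about 2 mm, angle −1.1°, odd posts unmoved, gripper clear. Handing in.

```bash
python3 -c "
from rig import env
print(env.hand_in())"
```

```text
the job is handed in; nothing more can be done
None
```

The three 40 mm posts stand on the three marks, the shelf lies flat on top of them, and the job is handed in. No verdict was reported. The clock read about 26 s of the 118 s limit.

My last checks, from both cameras except where noted:
- **Posts:** each was within about 2 mm of its mark, with tops at about 81 mm. I measured this before the shelf went on. The third post was seen by the side camera only, because the arm blocked the top view.
- **Shelf:** its centre was within about 2 mm of the hearth centre, and it lay lengthwise within about 0.5°. Its top was at about 90.5 mm and its tilt measured about 0.01 rad.
- **Odd posts:** the 26 mm and 56 mm posts had not moved by more than about 1 mm, and the red look-alike was not touched.
- **Gripper:** it was open and well clear of everything at the end.

The two cameras disagreed by about 1 mm on the shelf centre, which is within their calibration error. No other check failed or disagreed.

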